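Wind and set the sprung kitchen timer

ROBOT

A 6-joint arm with a two-finger parallel gripper is mounted at the origin on a cart in front of the work surface, level with it; the furniture and walls round the work are solid. World frame = base frame: x ahead of the robot, y to its left, z up, the work surface at z = 0. Lengths are in m, angles in degrees, forces in N, time in s.
With the tool pointing down it reaches from about 0.375 to 0.9 m from the base axis. Payload 3.1 kg.
Tool frame: the origin (TCP) lies at the very end of the fingers, on their centre line; the grasp point (between the pads) lies 19 mm behind it; z points along the fingers, y is the direction in which the jaws open and shut (so a half turn about z gives the same grasp; the last joint's range is limited). The gripper opens to 87 mm and grips with 3 to 60 N. Pads are 19 mm wide; open, the fingers measure 117 mm over their backs; the gripper's body (75 mm by 190 mm) begins 51 mm behind the grasp point.
Start: joints at [-80.3, 30.224, 82.088, -0, 67.689, -10.227], TCP at [0.213, -0.588, 0.223] pointing down, gripper open.
Joint ranges: [-176.69, 176.69], [-43.24, 126.21], [12.49, 139.97], [-82, 262], [0, 151.66], [-163.58, 163.58]. Speed limits (degrees/s): [159.86, 159.86, 180, 180, 180, 180].

INTERFACE

Orientations are given as a 3x3 rotation matrix whose columns are the frame's x, y, z axes.
In Python, from rig import read_state, capture, hand_in gives the robot as it stands. The module is installed in compiled form; this text tells all that it offers.
- The arm moves only by the tool send_rows, never from a script. Its argument "moves" is one flat list of numbers, 7 for each row, row after row: the turn, a rotation vector about the world's x, y, z in degrees, then the shift along the world's x, y, z in cm, then the gripper's target within -1 to 1 (fully open at 1, half-way at 0, shut at -1). In form: [rx, ry, rz, tx, ty, tz, hand, rx, ry, rz, tx, ty, tz, hand, ...]. A call has 1 to 20 rows; each row shifts and turns the commanded pose from where the row before left it; what a row does not reach is not made up. A row lasts 1/10 s, in which the tool goes at most 50 mm and 8.59 degrees, less where a joint would pass 70% of its speed; a pose out of reach is approached as far as the arm can. A call with a gripper value outside its range is refused whole. The fingers move at their own pace and stop on an object; the grip force is fixed at half the most. Time passes only in rows, so rows that do not move let the fingers close. It gives the time, the measured TCP pose, the force and the opening at its end, in the units of the state.
- read_state(): the state, without advancing time (a new reading comes with each control period).
- capture(name): name is "scene" or "top" or "wrist"; returns a dict with "pixels" (480x640x3 uint8, red, green, blue), "vertical_fov" (degrees; the focal length in pixels is half the picture's height over the tangent of half this angle, whatever the lens; pixels are square), "cx", "cy" (the principal point, pixels), "dist" ([k1, k2, p1, p2, k3] as OpenCV has them; the pictures are not rectified), "rvec" (rotation vector, rad) and "tvec" (3), from world to camera coordinates, as OpenCV has them. Camera axes: x right, y down, z forward; pixel columns grow to the right and rows downward; lengths in m; the calibration is good to about 2 mm. A picture is of the moment at which its call begins. There is no depth.
- hand_in(): hands the job in, once; it reports no verdict.
The state is a dict: "time_s": time; "joint_positions": joint angles; "qvel": joint speeds; "tau": joint torques, N m; "position": TCP position; "tcp_rot": TCP orientation; "force": force on the tool from outside, world axes, zero at the start; "moment": the same for the moment, N m; "opening": opening from 0.0 (shut) to 1.0 (fully open).
Only numpy, scipy, OpenCV 4.12 (cv2) and the standard library are available. Lean on these libraries where they do the work, as an engineer would, in place of code of your own. Each camera call takes 0.05 s, during which the arm holds its last target.

TASK

Set the kitchen timer: wind its dial clockwise all the way to the stop, then turn it back until its pointer lines up with the little steel reminder clip on the rim, and let go. The timer is light and slides on the worktop, so press down on the dial firmly all the while you turn it, so that the timer stays where it stands and does not twist, but keep the press under 20 N so as not to strain its works. Leave the clip, the mug, the honey jar and the salt shaker alone.

Things in the scene. Friction and masses are not known exactly. Their poses are not given: they have to be found in the camera images.
- timer_centre (a point): Centre of the body of the free-standing kitchen timer: a white square box with an aluminium top plate, 100 x 100 mm, 43 mm high, on four small feet 54 mm from its middle; about 0.35 kg in all, not fastened. This point is 22 mm above the worktop. z is up; its -x side is the front (black grille). Friction of the feet on the worktop is 0.5 to 0.7.
- timer_front (a point): Middle of the timer's front side, 50 mm from timer_centre along the timer's own -x, 22 mm above the worktop.
- dial_grip (a point): Middle of the dial's upright grip bar, 72 to 75 mm above the worktop. The bar is white, 46 mm long, 12 mm thick; its top is 14 mm above this point and its foot on the disc 18 mm below. The point's x axis runs along the bar to its pointer end (thin black fin low at that end, black line on the bar's top towards that end); y is across the 12 mm. The axis of rotation is 3 mm from this point along +x.
- dial_disc (a point): Centre of the top face of the dial's white disc (68 mm across), on the axis of rotation; the grip bar stands on it. The dial is loose up and down on its shaft by 3 mm (disc top 57 mm above the worktop at the top of that play, 54 at the bottom), stays at any height in it, and shifts when gripped; a press on the timer builds up only below the play.
- dial (a joint): Turn of the dial on the timer, rad, growing clockwise seen from above; 0 = pointer along the timer's +x (away from the front), hard stop at 3.0. Needs about 0.38 N m either way and stays where left. With nothing pressing on it the feet hold only about 0.1 N m, so the whole timer spins instead; a downward press of 13 to 18 N, felt at the wrist, holds it.
- dial_spring (a joint): How far the shaft under the dial is pressed down into the timer, m: 0 = up, end at 0.004. Below the dial's free play the load rises by some 7 to 12 N per mm of further tool travel; 20 N presses it 0.00167 in. Too fine to judge by position: go by force.
- clip_top (a point): Top of the steel reminder clip, a small upright rib (12 mm radially, 5 mm thick, 11 mm high) on the timer's top plate, 43 mm from the dial's axis, top 54 mm above the worktop. Its own x axis points radially outward from the dial's axis, through the clip. It marks where the dial's pointer must end.
- clip (a joint): Position of the reminder clip round the dial, rad, measured as the dial's: pointer and clip are in line when joint dial equals joint clip. Stays where it is unless pushed hard.
- mug: Patterned mug standing upside down, 83 x 110 x 92 mm, origin at the middle of its underside; a bystander.
- honey_jar: Glass jar with a lid, 64 mm across and 109 mm high, origin at the middle of its underside; a bystander.
- salt_shaker: Salt shaker, 44 mm across and 90 mm high, origin at the middle of its underside; a bystander.
- timer: The whole timer with its dial; origin at the middle of its underside, axes as timer_centre.
- mixer_tap: Fixed chrome swan-neck sink tap to the right of the work: column 30 mm thick standing 92 mm to the left of and 25 mm beyond this origin, arching to the right up to 357 mm high; its lever reaches 60 mm towards the robot and 115 mm high. Keep the arm clear of it.

How it is judged:
By the outcome, as a careful person would: the job done as asked, in the order asked, and still so for the second after the job is handed in, with the robot touching nothing.
It also fails if it takes over 69 s, if anything falls off the work surface, if the arm or the gripper's body presses on something with over 40 N, if the wrist force passes 120 N, or if a joint passes its speed limit or range.

## Working session

There is one attempt and no reset: what is moved stays moved. The work goes in short steps, Python scripts to look and compute and a tool call to move; the robot and the scene stay as the last step left them, time stands still between calls to the robot, and variables do not carry over. Pictures are saved under pics/ and viewed, and the job is handed in when it is done.

Besides the shell and the picture viewer there is one more tool, called after "Emit:" as name(argument=value, ...) on one line, values as JSON. send_rows: Moves the arm, as the interface text tells. Its arguments: {"type":"object","properties":{"moves":{"type":"array","items":{"type":"number"}}},"required":["moves"]}

```bash
mkdir -p pics
cat > h.py <<'E'
import numpy as np, cv2, json, pickle
from rig import read_state, capture
def snap(n,f):
    c=capture(n); cv2.imwrite('pics/'+f+'.png',c['pixels'][:,:,::-1]); pickle.dump(c,open('pics/'+f+'.pkl','wb')); return c
def load(f): return pickle.load(open('pics/'+f+'.pkl','rb'))
def K(c):
    f=240/np.tan(np.radians(c['vertical_fov'])/2); return np.array([[f,0,c['cx']],[0,f,c['cy']],[0,0,1.]])
def ray(c,p):
    u=cv2.undistortPoints(np.array(p,float).reshape(-1,1,2),K(c),np.array(c['dist'],float)).reshape(-1,2)
    R=cv2.Rodrigues(np.array(c['rvec'],float))[0]; t=np.array(c['tvec'],float).ravel()
    return -R.T@t, np.c_[u,np.ones(len(u))]@R
def plane(c,p,z):
    o,d=ray(c,p); return o+d*((z-o[2])/d[:,2])[:,None]
def proj(c,X):
    return cv2.projectPoints(np.array(X,float).reshape(-1,1,3),np.array(c['rvec'],float),np.array(c['tvec'],float),K(c),np.array(c['dist'],float))[0].reshape(-1,2)
E
python3 - <<'E'
from h import *
for n in ['scene','top','wrist']:
    c=snap(n,n+'0'); print(n,c['vertical_fov'],ray(c,[[320,240]]))
print(read_state())
E
```

```text
scene 53.7167207582355 (array([-0.28294371,  0.65472361,  0.52738419]), array([[ 0.73778089, -0.56884471, -0.36360598]]))
top 52.36388960693033 (array([ 0.39229891, -0.04729635,  1.22883207]), array([[ 0.15381039, -0.01342112, -0.98813722]]))
wrist 61.80034067000195 (array([ 0.28720131, -0.56029605,  0.38357444]), array([[-0.26625233, -0.08714958, -0.9599852 ]]))
{'time_s': 0.15, 'joint_positions': array([-8.03008128e+01,  3.02651495e+01,  8.21397979e+01, -4.10314957e-04,
        6.76878963e+01, -1.02279383e+01]), 'qvel': array([-0.08645188, -0.14999739, -0.22557752, -0.12815222,  0.00712732,
        0.02366462]), 'tau': array([-2.18644482e-04, -4.40431309e+01, -1.76842761e+01,  6.32841582e-02,
        5.52265090e-02, -9.52758273e-05]), 'position': array([ 0.21293965, -0.58701677,  0.22181185]), 'tcp_rot': array([[ 9.40125987e-01,  3.40827009e-01, -2.79532770e-04],
       [ 3.40827008e-01, -9.40124674e-01,  1.59614948e-03],
       [ 2.81215199e-04, -1.59585392e-03, -9.99998687e-01]]), 'force': array([-0.09686843,  0.61611798,  0.88392742]), 'moment': array([ 0.03334634, -0.01421781,  0.05066194]), 'opening': 0.9979768615571548}
```

View pics/scene0.png

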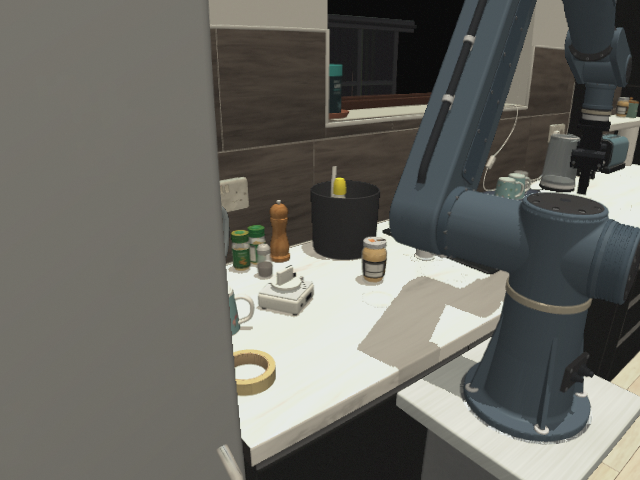

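View pics/top0.png

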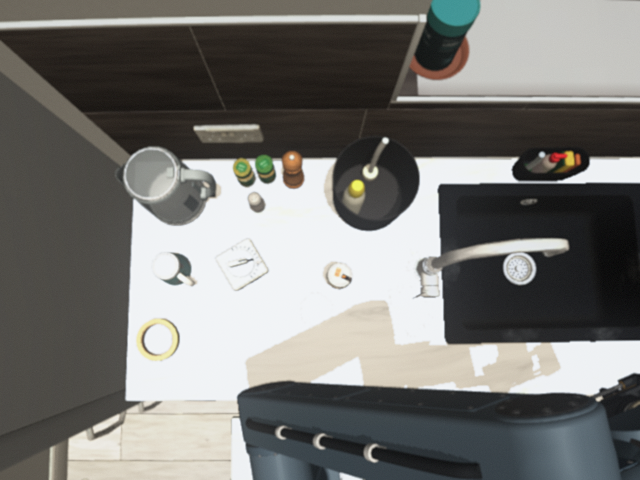

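Run:
```python
from h import *
a=cv2.imread('pics/top0.png'); print(a.shape)
```

```text
(480, 640, 3)
```

The top view shows the timer near (242,264). The mug is at (172,267), the shaker at (255,201), the jar at (340,275) and the tap at (430,265).

Run:
```python
from h import *
a=cv2.imread('pics/top0.png')[225:305,195:295]
cv2.imwrite('pics/topz0.png',cv2.resize(a,(750,600),interpolation=cv2.INTER_CUBIC))
a=cv2.imread('pics/scene0.png')[250:320,245:330]
cv2.imwrite('pics/scz0.png',cv2.resize(a,(728,600),interpolation=cv2.INTER_CUBIC))
c=load('top0'); print(plane(c,[[242,264]],0.05),plane(c,[[172,267]],.09),plane(c,[[340,275]],.1),plane(c,[[255,201]],.09))
```

```text
[[0.51888198 0.12681206 0.05      ]] [[0.50919451 0.28566222 0.09      ]] [[ 0.48543267 -0.10795694  0.1       ]] [[0.66555971 0.09136798 0.09      ]]
```

View pics/topz0.png

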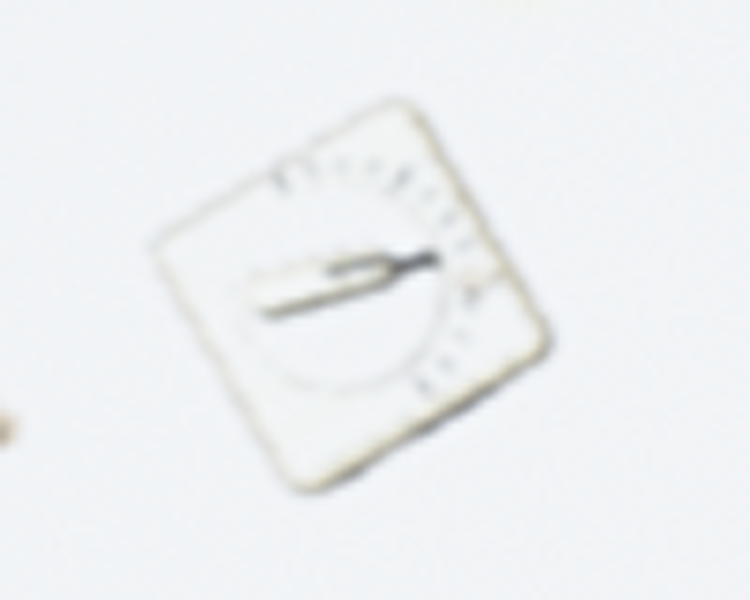

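View pics/scz0.png

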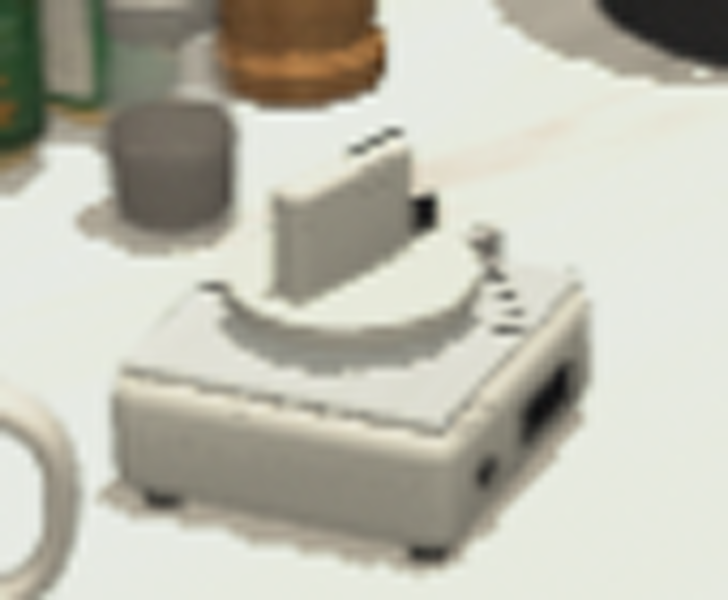

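Run:
```python
from h import *
c=load('top0')
f=lambda P:np.array(P)/7.5+[195-.43,225-.43]
C=plane(c,f([(405,95),(148,245),(302,494),(552,345)]),.043); print(C, C.mean(0)); 
print([np.linalg.norm(C[i]-C[i-1]) for i in range(4)])
e=C[0]-C[3]+C[1]-C[2]; print('yaw',np.degrees(np.arctan2(e[1],e[0])))
print('disc',plane(c,f([(345,285)]),.055))
print('fin tip, clip',plane(c,f([(438,260)]),.059),plane(c,f([(490,278)]),.053))
print('lineends on bar top',plane(c,f([(328,270),(385,257)]),.088))
```

```text
[[0.58567346 0.11230769 0.043     ]
 [0.53698967 0.19595451 0.043     ]
 [0.4553643  0.14465346 0.043     ]
 [0.50286281 0.06384754 0.043     ]] [0.52022256 0.1291908  0.043     ]
[np.float64(0.0959478533162087), np.float64(0.09678275420480018), np.float64(0.09640797907945783), np.float64(0.09373209082850822)]
yaw 31.244643663896806
disc [[0.52185849 0.12957069 0.055     ]]
fin tip, clip [[0.52918771 0.09909586 0.059     ]] [[0.52385782 0.08299543 0.053     ]]
lineends on bar top [[0.52300341 0.12998567 0.088     ]
 [0.5269184  0.11211903 0.088     ]]
```

Run:
```python
from h import *
c=load('top0')
print('tap col',plane(c,[[430,285]],.0),plane(c,[[427,262]],.25),'arch end',plane(c,[[440,262],[565,243]],.33),'lever',plane(c,[[428,296]],.11))
print('pitcher',plane(c,[[150,175],[212,190]],.2))
print(proj(load('scene0'),[[.521,.129,.055]]))
```

```text
tap col [[ 0.46573233 -0.34012383  0.        ]] [[ 0.49733281 -0.27645423  0.25      ]] arch end [[ 0.48846654 -0.28201729  0.33      ]
 [ 0.52163977 -0.52177316  0.33      ]] lever [[ 0.43404853 -0.30823773  0.11      ]]
pitcher [[0.70023324 0.30828156 0.2       ]
 [0.66471586 0.1715211  0.2       ]]
[[286.76616923 280.830248  ]]
```

Emit:
send_rows(moves=[0,0,0,-0.2,2.7,2.9,1,0,0,3.5,-0.2,2.7,2.9,1,0,0,3.5,-0.2,2.7,2.9,1,0,0,3.5,-0.2,2.7,2.9,1,0,0,3.5,-0.2,2.7,2.9,1,0,0,3.5,-0.2,2.7,2.9,1,0,0,3.5,-0.2,2.7,2.9,1])

```text
time_s: 0.85
position: [0.1988, -0.397, 0.4264]
tcp_rot: [[0.754, 0.657, -0.0], [0.657, -0.754, 0.001], [0.0, -0.001, -1.0]]
force: [0.5, -0.5, 0.5]
opening: 1.0
```

Emit:
send_rows(moves=[0,0,3.7,2.2,3.3,0,1,0,0,3.7,2.2,3.3,0,1,0,0,3.7,2.2,3.3,0,1,0,0,3.7,2.2,3.3,0,1,0,0,3.7,2.2,3.3,0,1,0,0,3.7,2.2,3.3,0,1,0,0,3.7,2.2,3.3,0,1,0,0,3.7,2.2,3.3,0,1,0,0,3.7,2.2,3.3,0,1,0,0,3.7,1.5,2.9,-2.1,1,0,0,3.7,1.5,2.9,-2.1,1,0,0,3.7,1.5,2.9,-2.1,1,0,0,3.7,1.5,2.9,-2.1,1,0,0,3.7,1.5,2.9,-2.1,1,0,0,3.7,1.5,2.9,-2.1,1,0,0,3.7,1.5,2.9,-2.1,1,0,0,3.7,1.5,2.9,-2.1,1,0,0,0,0,0,0,1])

```text
time_s: 2.65
position: [0.5163, 0.1332, 0.2542]
tcp_rot: [[-0.243, 0.97, -0.006], [0.97, 0.243, 0.001], [0.002, -0.005, -1.0]]
force: [0.4, -0.3, 0.1]
opening: 1.002
```

Run:
```python
from h import *
c=snap('wrist','w1'); print(proj(c,[[.521,.129,.055]]))
snap('top','t1')
```

```text
[[325.72913636 216.18545789]]
```

View pics/w1.png

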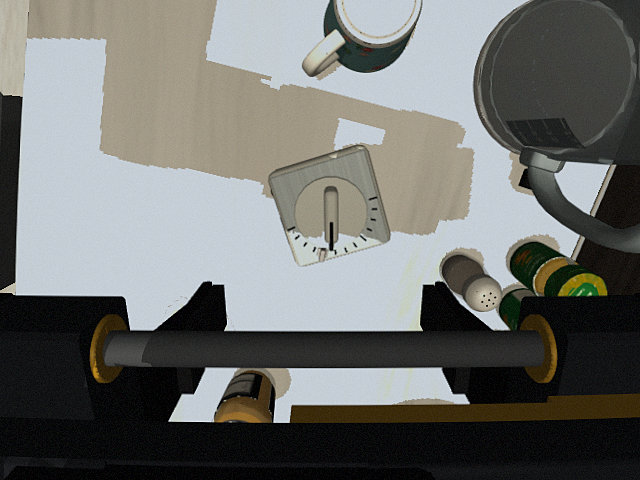

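The wrist view shows the timer at (330,207), the grip bar from (331,187) to (331,245), and the clip near (322,254).

Run:
```python
from h import *
a=cv2.imread('pics/w1.png')[140:270,260:400]
cv2.imwrite('pics/w1z.png',cv2.resize(a,None,fx=4.6,fy=4.6,interpolation=cv2.INTER_CUBIC))
```

```text
(no output)
```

View pics/w1z.png

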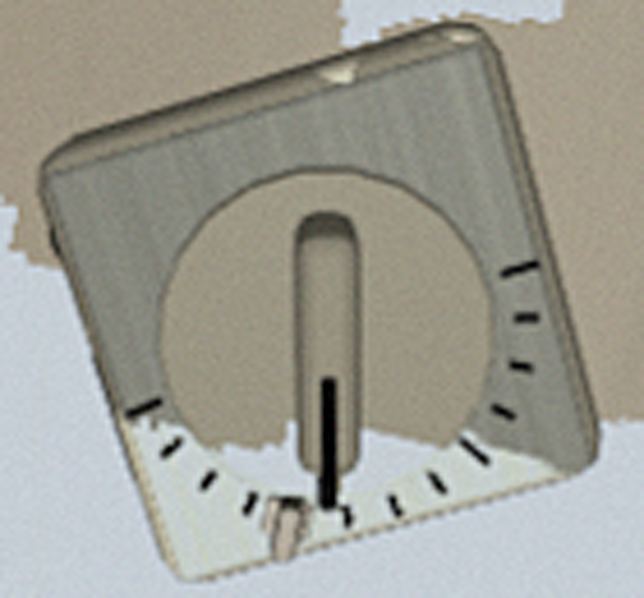

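Run:
```python
from h import *
a=cv2.imread('pics/w1.png')
b=a[240:270,305:345]
cv2.imwrite('pics/w1zz.png',cv2.resize(b,None,fx=18,fy=18,interpolation=cv2.INTER_NEAREST))
c=load('w1')
f=lambda P:(np.array(P,float)+.5)/4.6-.5+[260,140]
P=plane(c,f([(160,340),(492,340),(326,168),(205,215),(450,215),(174,410),(484,395)]),.0555)
# circle fit
A=np.c_[2*P[:,:2],np.ones(len(P))]; s=np.linalg.lstsq(A,(P[:,:2]**2).sum(1),rcond=None)[0]
print('disc',s[:2],np.sqrt(s[2]+s[:2]@s[:2]), np.linalg.norm(P[:,:2]-s[:2],axis=1))
L=plane(c,f([(328,380),(330,470)]),.087); print('line',L, np.degrees(np.arctan2(*(L[1]-L[0])[1::-1])))
S=plane(c,f([(295,340),(359,340)]),.087); print('bar sides',S,np.linalg.norm(S[1]-S[0]))
E1=plane(c,f([(328,506)]),.059);print('fin tip',E1, np.degrees(np.arctan2(*(E1[0]-np.r_[s[:2],0])[1::-1])))
Q=plane(c,f([(286,530)]),.053)[0];print('clip',Q,np.hypot(*(Q[:2]-s[:2])),np.degrees(np.arctan2(*(Q[:2]-s[:2])[::-1])))
# plate corners
C=plane(c,f([(490,40),(42,175),(180,580),(598,460)]),.043);print(C.mean(0),[np.linalg.norm(C[i]-C[i-1]) for i in range(4)])
```

```text
disc [0.52442452 0.13334841] 0.03381384550818299 [0.03322593 0.03317832 0.03351833 0.03408476 0.03432167 0.03425005
 0.03409659]
line [[0.52466282 0.13206137 0.087     ]
 [0.52930347 0.11546331 0.087     ]] -74.37956496261863
bar sides [[0.51696028 0.13786257 0.087     ]
 [0.52828322 0.14071259 0.087     ]] 0.011676110260560419
fin tip [[0.53329779 0.10005725 0.059     ]] -75.07560026410377
clip [0.52670872 0.09104963 0.053     ] 0.04236041264238747 -86.90894200019616
[0.52469022 0.13400891 0.043     ] [np.float64(0.09020978607114984), np.float64(0.09364888437132209), np.float64(0.09074934069559257), np.float64(0.09259634518772715)]
```

View pics/w1zz.png

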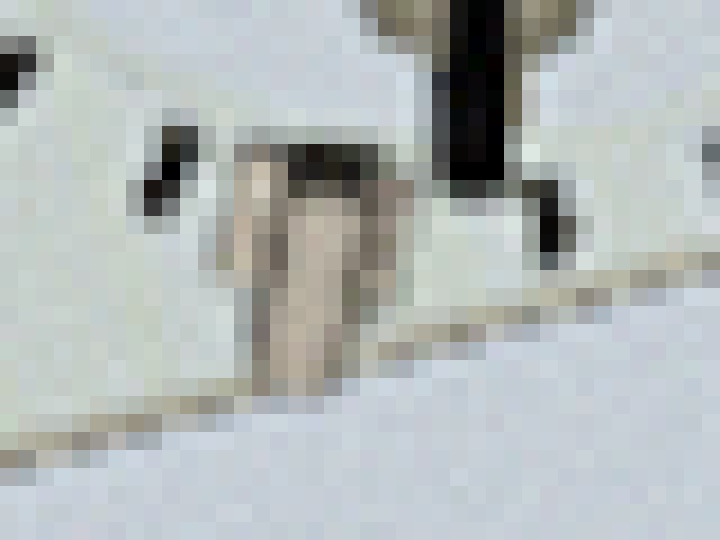

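Run:
```python
from h import *
c=load('w1')
st=read_state(); p=st['position'];R=st['tcp_rot']
for d in [0,.0435,-.0435,.0585,-.0585]: print(d,proj(c,p+R[:,1]*d), proj(c,p+R[:,1]*d+R[:,0]*.0095))
g=lambda P:(np.array(P,float)+.5)/18-.5+[305,240]
Q=plane(c,g([(325,195),(298,385)]),.054);print(Q)
m=Q.mean(0);s=np.array([.5244,.1335]);print('clip r,ang',np.hypot(*(m[:2]-s)),np.degrees(np.arctan2(*(m[:2]-s)[::-1])),'own dir',np.degrees(np.arctan2(*(Q[1]-Q[0])[1::-1])))
a=cv2.imread('pics/w1.png')[270:400,190:460]
cv2.imwrite('pics/w1f.png',cv2.resize(cv2.convertScaleAbs(a,alpha=2.5,beta=20),None,fx=2.9,fy=2.9))
```

```text
0 [[317.75489522 312.35357479]] [[317.7387627  292.36764601]]
0.0435 [[416.80795235 312.52478086]] [[418.38048654 292.58778745]]
-0.0435 [[218.82235598 311.77463762]] [[217.22238232 291.8437263 ]]
0.0585 [[450.68708233 312.48810858]] [[452.79425034 292.59207135]]
-0.0585 [[185.04024528 311.48163275]] [[182.90951268 291.59381743]]
[[0.52629153 0.09588382 0.054     ]
 [0.52747195 0.08526324 0.054     ]]
clip r,ang 0.04299815125007644 -86.69119720262125 own dir -83.65789626490978
```

View pics/w1f.png

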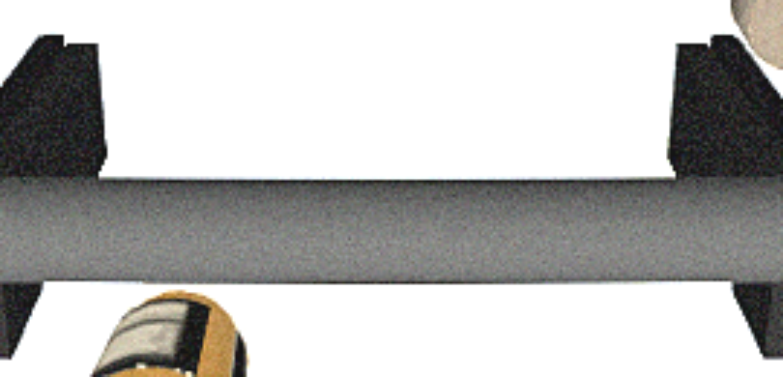

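Emit:
send_rows(moves=[0,0,0.5,0.25,-0.15,-2.4,1,0,0,0.5,0.25,-0.15,-2.4,1,0,0,0,0,0,-2.4,1,0,0,0,0,0,-2.4,1,0,0,0,0,0,-2.4,1,0,0,0,0,0,-2.4,1,0,0,0,0,0,0,1,0,0,0,0,0,0,1])

```text
time_s: 3.55
position: [0.5224, 0.1266, 0.1145]
tcp_rot: [[-0.255, 0.967, 0.001], [0.967, 0.255, -0.0], [-0.0, 0.001, -1.0]]
force: [0.6, 0.4, -0.2]
opening: 1.002
```

Run:
```python
from h import *
c=snap('wrist','w2');snap('top','t2')
st=read_state(); p=st['position'];R=st['tcp_rot'];print(p,np.degrees(np.arctan2(R[1,0],R[0,0])),st['force'])
for d in [0,.0435,-.0435]: print(d,proj(c,p+R[:,1]*d), proj(c,p+R[:,1]*d+R[:,0]*.0095))
```

```text
[0.52325285 0.12700927 0.11527282] 104.779751063957 [ 0.09217483 -0.48993123  0.63892068]
0 [[320.97949124 305.31174101]] [[320.93375377 285.32166709]]
0.0435 [[419.55596454 305.14864566]] [[421.08420563 285.2006675 ]]
-0.0435 [[222.51501566 305.11041631]] [[220.89964272 285.18228158]]
```

View pics/w2.png

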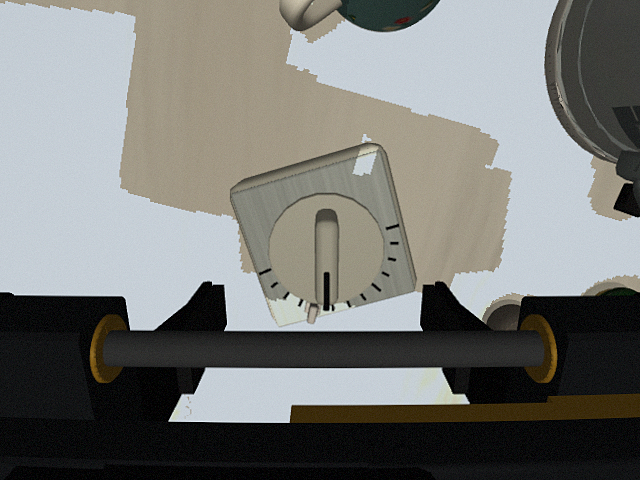

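Run:
```python
from h import *
a=cv2.imread('pics/w2.png')[130:340,215:435]
cv2.imwrite('pics/w2z.png',cv2.resize(a,None,fx=2.85,fy=2.85,interpolation=cv2.INTER_CUBIC))
a=cv2.imread('pics/w2.png')[265:335,270:370]
cv2.imwrite('pics/w2zz.png',cv2.resize(a,None,fx=8,fy=8,interpolation=cv2.INTER_NEAREST))
for i in range(3):
    s=read_state(); print(s['position'])
```

```text
[0.52325285 0.12700927 0.11527282]
[0.52325285 0.12700927 0.11527282]
[0.52325285 0.12700927 0.11527282]
```

View pics/w2z.png

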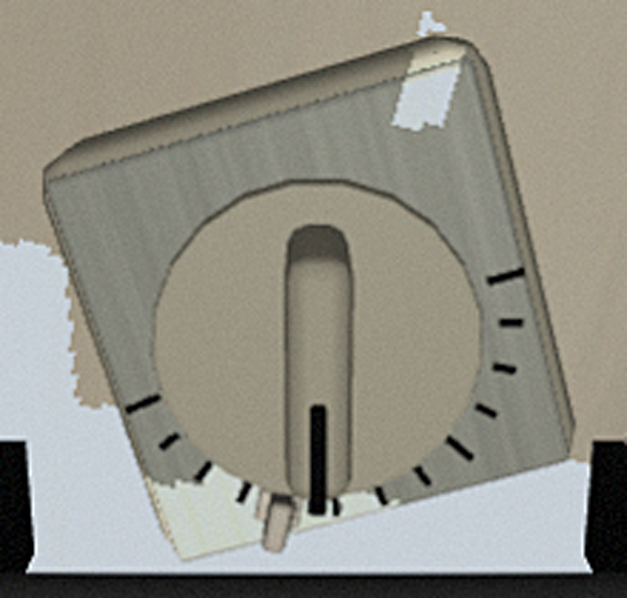

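View pics/w2zz.png

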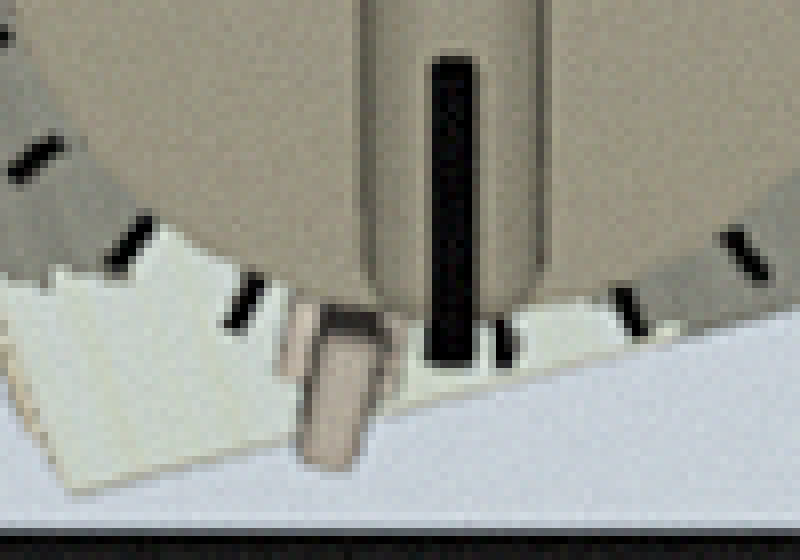

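Run:
```python
from h import *
c=load('w2')
f=lambda P:(np.array(P,float)+.5)/2.85-.5+[215,130]
g=lambda P:(np.array(P,float)+.5)/8-.5+[270,265]
ang=lambda d:np.degrees(np.arctan2(d[1],d[0]))
P=plane(c,f([(152,340),(482,340),(317,180),(220,215),(415,215),(180,425),(463,410),(205,452)]),.0555)
A=np.c_[2*P[:,:2],np.ones(len(P))]; s=np.linalg.lstsq(A,(P[:,:2]**2).sum(1),rcond=None)[0]
print('disc',s[:2],np.sqrt(s[2]+s[:2]@s[:2]))
L=plane(c,f([(319,270),(319,480)]),.088); print('bar mid dir',L,ang(L[1]-L[0]))
S=plane(c,f([(287,330),(352,330)]),.085); print('bar sides',S,S.mean(0))
L=plane(c,g([(455,62),(453,300)]),.088);print('line',ang(L[1]-L[0]))
F=plane(c,g([(449,362)]),.060)[0]; print('fin',F,ang(F[:2]-s[:2]))
Q=plane(c,g([(350,340),(330,465)]),.054);m=Q.mean(0)
print('clip',Q,'r',np.hypot(*(m[:2]-s[:2])),ang(m[:2]-s[:2]),ang(Q[1]-Q[0]))
C=plane(c,f([(462,48),(47,182),(182,560),(575,455)]),.043)
e=C[0]-C[3]+C[1]-C[2]; e2=C[0]-C[1]+C[3]-C[2]
print(C.mean(0),[np.linalg.norm(C[i]-C[i-1]) for i in range(4)],ang(e),ang(e2)+90)
# top view
```

```text
disc [0.52436653 0.13343627] 0.03332102577629883
bar mid dir [[0.5182528  0.1565282  0.088     ]
 [0.52824053 0.11897275 0.088     ]] -75.10714292703088
bar sides [[0.51583802 0.14390979 0.085     ]
 [0.52685413 0.1468032  0.085     ]] [0.52134608 0.14535649 0.085     ]
line -75.56195088484736
fin [0.53323991 0.09916703 0.06      ] -75.48314834250442
clip [[0.52628754 0.0961865  0.054     ]
 [0.52741872 0.08553258 0.054     ]] r 0.04264927877709624 -86.6575593377434 -83.93932713538703
[0.52407334 0.13448917 0.043     ] [np.float64(0.09244329353296372), np.float64(0.08882286514517124), np.float64(0.09036120986611963), np.float64(0.09158671275098733)] 121.77168973551593 121.75131473808379
```

Run:
```python
from h import *
c=load('w2'); x=np.array([-.255,.967,0])
for z in (.113,.114,.115):
  T=plane(c,[[323.4,284.8]],z)[0]-x*.0095; print(T, (np.array([.5244,.1334])-T[:2])*100)
for n in ('t1','t2'):
  c=load(n); 
  cv2.imwrite(f'pics/{n}z.png',cv2.resize(cv2.imread(f'pics/{n}.png')[200:330,170:310],None,fx=4.5,fy=4.5,interpolation=cv2.INTER_CUBIC))
```

```text
[0.5244711  0.12659817 0.113     ] [-0.00711046  0.6801833 ]
[0.52436177 0.1270032  0.114     ] [0.00382341 0.63967988]
[0.52425243 0.12740824 0.115     ] [0.01475728 0.59917646]
```

View pics/t2z.png

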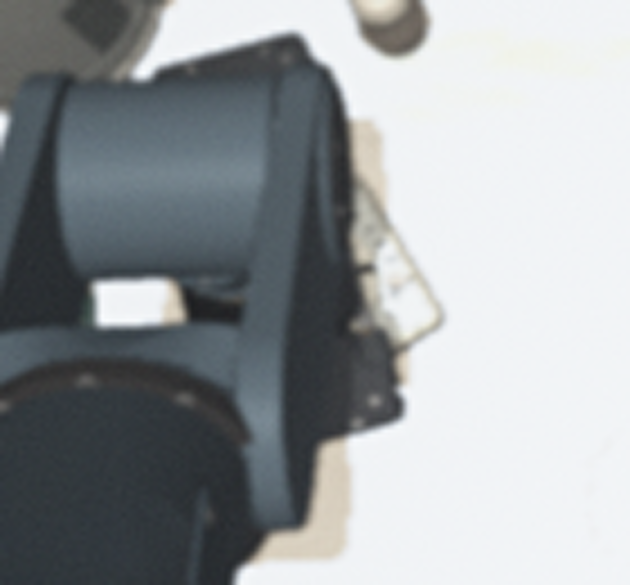

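Emit:
send_rows(moves=[0,0,0,0,0.25,-1.0,1,0,0,0,0,0.25,-1.0,1,0,0,0,0,0,0,1,0,0,0,0,0,0,1,0,0,0,0,0,0,1])

```text
time_s: 4.15
position: [0.5221, 0.1326, 0.0935]
tcp_rot: [[-0.256, 0.967, 0.0], [0.967, 0.256, -0.0], [-0.0, 0.0, -1.0]]
force: [0.2, 0.0, -0.2]
opening: 0.999
```

Run:
```python
from h import *
c=snap('wrist','w3')
st=read_state(); p=st['position'];R=st['tcp_rot'];print(p,np.degrees(np.arctan2(R[1,0],R[0,0])),st['force'])
cv2.imwrite('pics/w3z.png',cv2.resize(cv2.imread('pics/w3.png')[150:350,200:450],None,fx=3,fy=3,interpolation=cv2.INTER_CUBIC))
```

```text
[0.52220013 0.13250867 0.09360654] 104.83844225975302 [ 0.40370844 -0.4886089   0.41425277]
```

View pics/w3z.png

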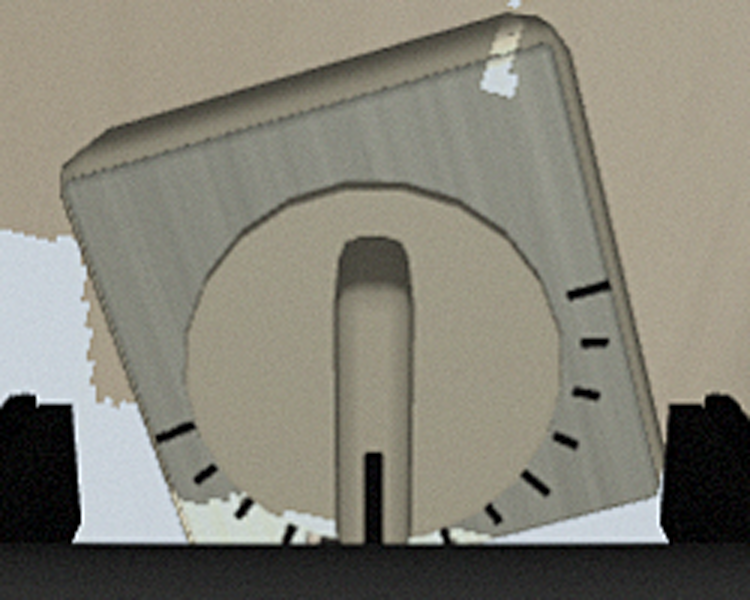

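Run:
```python
from h import *
c=load('w3'); x=np.array([-.256,.967,0])
f=lambda P:(np.array(P,float)+.5)/3-.5+[200,150]
t1=plane(c,f([(373,283)]),.0875)[0]; t2=plane(c,f([(373,237)]),.0555)[0]
e=plane(c,f([(370,404)]),.0935)[0]
print(t1,t2,(t1-t2)@x,e,(t1-e)@x,(t2-e)@x)
P=plane(c,f([(185,372),(561,372),(372,183),(240,235),(500,235),(205,455),(540,455)]),.0555)
A=np.c_[2*P[:,:2],np.ones(len(P))]; s=np.linalg.lstsq(A,(P[:,:2]**2).sum(1),rcond=None)[0]
print('disc',s[:2],np.sqrt(s[2]+s[:2]@s[:2]),'tail-axis',(t1[:2]-s[:2])@x[:2],'axis-edge',(s[:2]-e[:2])@x[:2])
```

```text
[0.51752497 0.15859178 0.0875    ] [0.51800811 0.15718263 0.0555    ] 0.0014863271448246748 [0.52132802 0.14251079 0.0935    ] 0.016523894596542903 0.015037567451718229
disc [0.52431685 0.13295041] 0.033955321894052086 tail-axis 0.0265339244108601 axis-edge -0.010010029814317197
```

Emit:
send_rows(moves=[0,0,0,0.05,0,-1.0,1,0,0,0,0,0,-1.0,1,0,0,0,0,0,-1.0,1,0,0,0,0,0,-0.4,1,0,0,0,0,0,0,0,0,0,0,0,0,0,-0.5,0,0,0,0,0,0,-1,0,0,0,0,0,0,-1,0,0,0,0,0,0,-1,0,0,0,0,0,0,-1,0,0,0,0,0,0,-1,0,0,0,0,0,0,-1])

```text
time_s: 5.4
position: [0.5226, 0.1325, 0.0596]
tcp_rot: [[-0.256, 0.967, 0.0], [0.967, 0.256, -0.0], [-0.0, 0.0, -1.0]]
force: [0.7, 0.4, 0.2]
opening: 0.356
```

Run:
```python
from h import *
c=snap('wrist','w4')
st=read_state(); print(st['position'],st['force'],st['moment'],st['opening'])
cv2.imwrite('pics/w4z.png',cv2.resize(cv2.imread('pics/w4.png')[150:350,200:450],None,fx=3,fy=3,interpolation=cv2.INTER_CUBIC))
```

```text
[0.5225287  0.13244951 0.0595899 ] [-0.13052325 -0.7643485  -0.28892435] [-0.00653101 -0.10299315 -0.0133931 ] 0.30941493529844294
```

View pics/w4z.png

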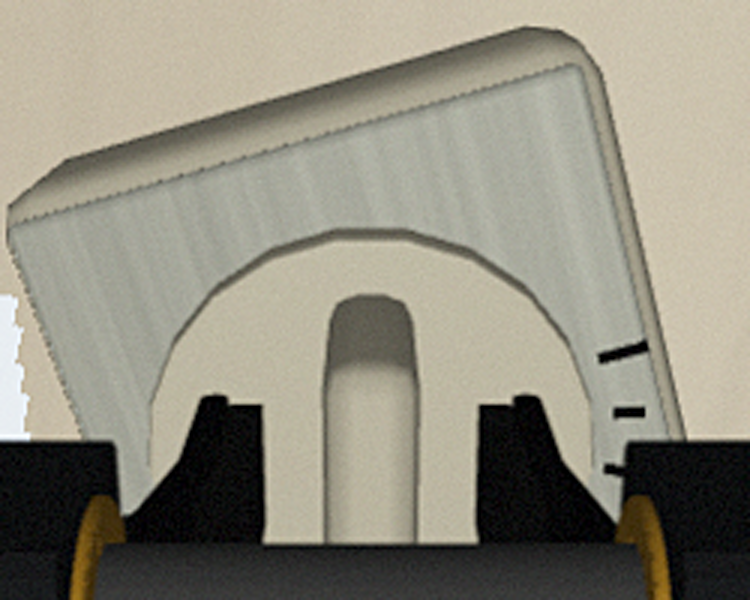

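Emit:
send_rows(moves=[0,0,0,0,0,0,-1,0,0,0,0,0,0,-1,0,0,0,0,0,0,-1,0,0,0,0,0,0,-1,0,0,0,0,0,0,-1,0,0,0,0,0,0,-1,0,0,0,0,0,0,-1,0,0,0,0,0,0,-1])

```text
time_s: 6.25
position: [0.5226, 0.1324, 0.0595]
tcp_rot: [[-0.256, 0.967, 0.0], [0.967, 0.256, 0.0], [-0.0, 0.0, -1.0]]
force: [0.4, 0.3, 0.8]
opening: 0.134
```

Run:
```python
from h import *
c=snap('wrist','w5')
st=read_state(); print(st['position'],st['force'],st['moment'],st['opening'])
cv2.imwrite('pics/w5z.png',cv2.resize(cv2.imread('pics/w5.png')[150:350,200:450],None,fx=3,fy=3,interpolation=cv2.INTER_CUBIC))
```

```text
[0.52259353 0.13244683 0.05954876] [-0.2824904  -0.33320363 -0.50608345] [ 0.01144721 -0.11363937 -0.0219731 ] 0.13290623745308103
```

View pics/w5z.png

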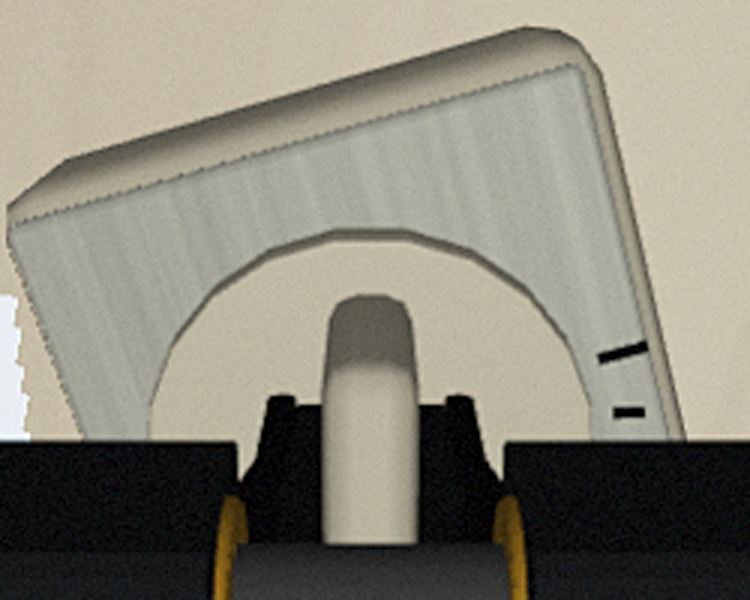

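The bar is gripped squarely and the timer hasn't moved. Next I press down, going by force.

Emit:
send_rows(moves=[0,0,0,0,0,-0.1,-1,0,0,0,0,0,0,-1,0,0,0,0,0,0,-1])

```text
time_s: 6.6
position: [0.5226, 0.1325, 0.0591]
tcp_rot: [[-0.256, 0.967, 0.0], [0.967, 0.256, -0.0], [-0.0, 0.0, -1.0]]
force: [-1.1, -0.0, 4.7]
opening: 0.138
```

Emit:
send_rows(moves=[0,0,0,0,0,-0.1,-1,0,0,0,0,0,0,-1,0,0,0,0,0,0,-1])

```text
time_s: 6.9
position: [0.5226, 0.1325, 0.0587]
tcp_rot: [[-0.256, 0.967, 0.001], [0.967, 0.256, -0.0], [-0.0, 0.001, -1.0]]
force: [-2.1, 0.2, 9.1]
opening: 0.135
```

Emit:
send_rows(moves=[0,0,0,0,0,-0.05,-1,0,0,0,0,0,0,-1,0,0,0,0,0,0,-1])

```text
time_s: 7.2
position: [0.5226, 0.1325, 0.0585]
tcp_rot: [[-0.256, 0.967, 0.001], [0.967, 0.256, -0.0], [-0.0, 0.001, -1.0]]
force: [-1.8, 0.2, 11.4]
opening: 0.136
```

Emit:
send_rows(moves=[0,0,0,0,0,-0.05,-1,0,0,0,0,0,-0.03,-1,0,0,0,0,0,0,-1,0,0,0,0,0,0,-1])

```text
time_s: 7.6
position: [0.5226, 0.1325, 0.0582]
tcp_rot: [[-0.256, 0.967, 0.001], [0.967, 0.256, -0.0], [-0.0, 0.001, -1.0]]
force: [-3.1, -0.2, 14.5]
opening: 0.135
```

Emit:
send_rows(moves=[0,0,0,0,0,0,-1])

```text
time_s: 7.7
position: [0.5227, 0.1325, 0.0582]
tcp_rot: [[-0.256, 0.967, 0.001], [0.967, 0.256, -0.0], [-0.0, 0.001, -1.0]]
force: [-2.5, -0.5, 15.1]
opening: 0.137
```

Emit:
send_rows(moves=[0,0,0,0,0,0,-1])

```text
time_s: 7.8
position: [0.5227, 0.1325, 0.0582]
tcp_rot: [[-0.256, 0.967, 0.001], [0.967, 0.256, -0.0], [-0.0, 0.001, -1.0]]
force: [-2.5, 0.5, 15.0]
opening: 0.133
```

Emit:
send_rows(moves=[0,0,-1,0,0,0,-1,0,0,-1,0,0,0,-1,0,0,-1,0,0,0,-1,0,0,-1,0,0,0,-1,0,0,-1,0,0,0,-1])

```text
time_s: 8.3
position: [0.5227, 0.1325, 0.0582]
tcp_rot: [[-0.173, 0.985, 0.001], [0.985, 0.173, -0.001], [-0.001, 0.001, -1.0]]
force: [-2.9, -0.0, 14.9]
opening: 0.136
```

```bash
cat > s.py <<'E'
from h import *
import sys
st=read_state(); R=st['tcp_rot']; print(st['position'].round(4),'yaw',np.degrees(np.arctan2(R[1,0],R[0,0])).round(2),st['force'].round(1),st['moment'].round(2),st['opening'].round(3))
if len(sys.argv)>1:
    n=sys.argv[1]; snap('wrist',n); cv2.imwrite(f'pics/{n}z.png',cv2.resize(cv2.imread(f'pics/{n}.png')[150:350,200:450],None,fx=3,fy=3,interpolation=cv2.INTER_CUBIC))
E
python3 s.py w6
```

```text
Traceback (most recent call last):
  File "s.py", line 3, in <module>
    st=read_state(); R=st['tcp_rot']; print(st['position'].round(4),'yaw',np.degrees(np.arctan2(R[1,0],R[0,0])).round(2),st['force'].round(1),st['moment'].round(2),st['opening'].round(3))
                                                                                                                                                                    ^^^^^^^^^^^^^^^^^^^
AttributeError: 'float' object has no attribute 'round'
```

```bash
sed -i "s/st\['opening'\].round(3)/round(st['opening'],3)/" s.py; python3 s.py w6
```

```text
[0.5227 0.1325 0.0582] yaw 99.94 [-2.9 -0.  14.9] [0.05 0.48 0.47] 0.136
```

View pics/w6z.png

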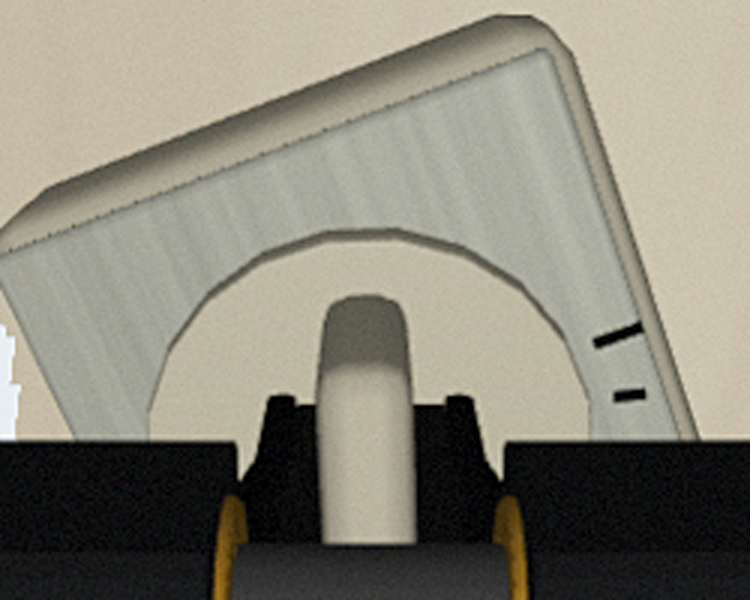

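The dial is turning and the timer is holding still: its edge turned 4.9° in the image for 5° of wrist turn. I continue.

Emit:
send_rows(moves=[0,0,-1.5,0,0,0,-1,0,0,-1.5,0,0,0,-1,0,0,-1.5,0,0,0,-1,0,0,-1.5,0,0,0,-1,0,0,-1.5,0,0,0,-1,0,0,-1.5,0,0,0,-1,0,0,-1.5,0,0,0,-1,0,0,-1.5,0,0,0,-1])

```text
time_s: 9.15
position: [0.5226, 0.1325, 0.0582]
tcp_rot: [[0.036, 0.999, 0.001], [0.999, -0.036, -0.001], [-0.001, 0.001, -1.0]]
force: [-3.2, 0.3, 15.6]
opening: 0.136
```

```bash
python3 s.py
```

```text
[0.5226 0.1325 0.0582] yaw 87.93 [-3.2  0.3 15.6] [0.05 0.55 0.43] 0.136
```

Emit:
send_rows(moves=[0,0,-1.5,0,0,0,-1,0,0,-1.5,0,0,0,-1,0,0,-1.5,0,0,0,-1,0,0,-1.5,0,0,0,-1,0,0,-1.5,0,0,0,-1,0,0,-1.5,0,0,0,-1,0,0,-1.5,0,0,0,-1,0,0,-1.5,0,0,0,-1])

```text
time_s: 9.95
position: [0.5226, 0.1324, 0.0582]
tcp_rot: [[0.243, 0.97, 0.001], [0.97, -0.243, -0.001], [-0.0, 0.001, -1.0]]
force: [-3.6, 0.0, 15.4]
opening: 0.136
```

```bash
python3 s.py w7
```

```text
[0.5226 0.1324 0.0582] yaw 75.92 [-3.6  0.  15.4] [0.02 0.51 0.41] 0.136
```

View pics/w7z.png

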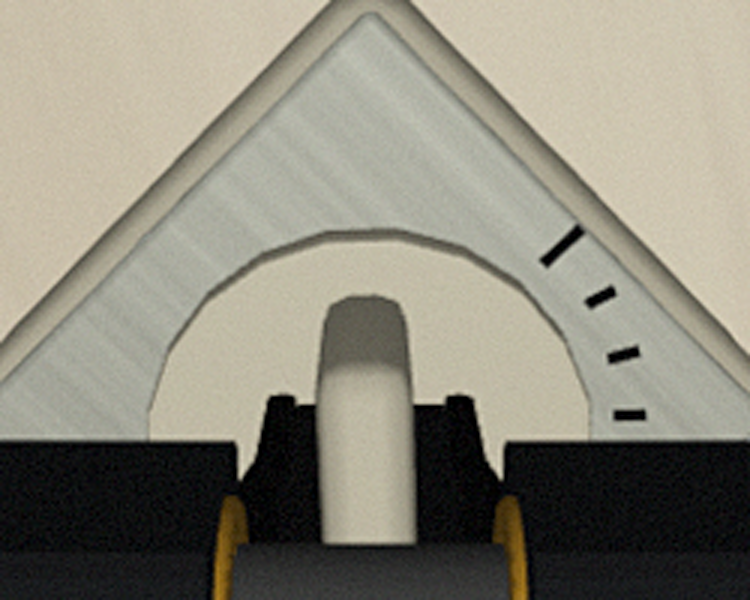

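Emit:
send_rows(moves=[0,0,-1.5,0,0,0,-1,0,0,-1.5,0,0,0,-1,0,0,-1.5,0,0,0,-1,0,0,-1.5,0,0,0,-1,0,0,-1.5,0,0,0,-1,0,0,-1.5,0,0,0,-1,0,0,-1.5,0,0,0,-1,0,0,-1.5,0,0,0,-1,0,0,-1.5,0,0,0,-1,0,0,-1.5,0,0,0,-1,0,0,-1.5,0,0,0,-1,0,0,-1.5,0,0,0,-1,0,0,-1.5,0,0,0,-1,0,0,-1.5,0,0,0,-1,0,0,-1.5,0,0,0,-1,0,0,-1.5,0,0,0,-1])

```text
time_s: 11.6
position: [0.5225, 0.1325, 0.0582]
tcp_rot: [[0.617, 0.787, 0.001], [0.787, -0.617, -0.001], [0.0, 0.001, -1.0]]
force: [-2.5, -0.8, 14.9]
opening: 0.136
```

```bash
python3 s.py
```

```text
[0.5225 0.1325 0.0582] yaw 51.92 [-2.5 -0.8 14.9] [0.01 0.59 0.46] 0.136
```

Emit:
send_rows(moves=[0,0,-1,0,0,-0.01,-1,0,0,-1,0,0,-0.01,-1,0,0,-1,0,0,0,-1,0,0,-1,0,0,0,-1,0,0,-1,0,0,0,-1,0,0,-1,0,0,0,-1,0,0,-1,0,0,0,-1,0,0,0,0,0,0,-1])

```text
time_s: 12.4
position: [0.5225, 0.1325, 0.0581]
tcp_rot: [[0.707, 0.707, 0.001], [0.707, -0.707, -0.001], [0.0, 0.001, -1.0]]
force: [-3.1, -0.2, 16.1]
opening: 0.134
```

```bash
python3 s.py w8
```

```text
[0.5225 0.1325 0.0581] yaw 44.97 [-3.1 -0.2 16.1] [0.04 0.61 0.4 ] 0.134
```

View pics/w8z.png

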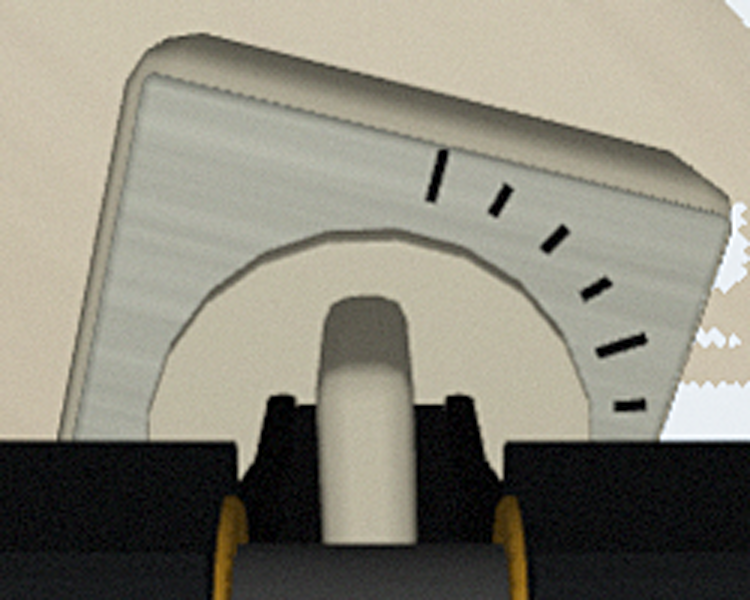

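Emit:
send_rows(moves=[0,0,-1,0,0,-0.01,-1,0,0,-1,0,0,-0.01,-1,0,0,-1,0,0,0,-1,0,0,0,0,0,0,-1])

```text
time_s: 12.85
position: [0.5225, 0.1325, 0.058]
tcp_rot: [[0.744, 0.669, 0.001], [0.669, -0.744, -0.001], [0.0, 0.001, -1.0]]
force: [-3.8, 0.2, 16.9]
opening: 0.135
```

```bash
python3 s.py
```

```text
[0.5225 0.1325 0.058 ] yaw 41.96 [-3.8  0.2 16.9] [0.01 0.66 0.43] 0.135
```

Emit:
send_rows(moves=[0,0,-1,0,0,0,-1,0,0,0,0,0,0,-1])

```text
time_s: 13.05
position: [0.5226, 0.1325, 0.058]
tcp_rot: [[0.755, 0.656, 0.001], [0.656, -0.755, -0.001], [0.0, 0.001, -1.0]]
force: [-4.1, -0.7, 17.4]
opening: 0.136
```

```bash
python3 s.py
```

```text
[0.5226 0.1325 0.058 ] yaw 40.97 [-4.1 -0.7 17.4] [0.04 0.65 0.43] 0.136
```

Emit:
send_rows(moves=[0,0,-0.7,0,0,0,-1,0,0,0,0,0,0,-1])

```text
time_s: 13.25
position: [0.5225, 0.1325, 0.058]
tcp_rot: [[0.763, 0.646, 0.001], [0.646, -0.763, -0.001], [0.0, 0.001, -1.0]]
force: [-2.8, 1.0, 17.1]
opening: 0.134
```

```bash
python3 s.py
```

```text
[0.5225 0.1325 0.058 ] yaw 40.27 [-2.8  1.  17.1] [0.06 0.68 0.42] 0.134
```

Emit:
send_rows(moves=[0,0,-0.6,0,0,0,-1,0,0,0,0,0,0,-1])

```text
time_s: 13.45
position: [0.5225, 0.1325, 0.058]
tcp_rot: [[0.77, 0.638, 0.001], [0.638, -0.77, -0.001], [0.0, 0.001, -1.0]]
force: [-2.9, -0.7, 17.2]
opening: 0.135
```

```bash
python3 s.py
```

```text
[0.5225 0.1325 0.058 ] yaw 39.68 [-2.9 -0.7 17.2] [0.06 0.62 0.51] 0.135
```

Emit:
send_rows(moves=[0,0,-0.5,0,0,0,-1,0,0,0,0,0,0,-1])

```text
time_s: 13.65
position: [0.5225, 0.1325, 0.058]
tcp_rot: [[0.775, 0.632, 0.001], [0.632, -0.775, -0.001], [0.0, 0.001, -1.0]]
force: [-3.7, 0.1, 17.9]
opening: 0.135
```

```bash
python3 s.py
```

```text
[0.5225 0.1325 0.058 ] yaw 39.18 [-3.7  0.1 17.9] [0.06 0.64 0.46] 0.135
```

Emit:
send_rows(moves=[0,0,-0.5,0,0,0,-1,0,0,0,0,0,0,-1])

```text
time_s: 13.85
position: [0.5225, 0.1325, 0.058]
tcp_rot: [[0.781, 0.625, 0.001], [0.625, -0.781, -0.001], [0.0, 0.001, -1.0]]
force: [-3.9, 0.6, 16.9]
opening: 0.137
```

```bash
python3 s.py w9
```

```text
[0.5225 0.1325 0.058 ] yaw 38.68 [-3.9  0.6 16.9] [0.02 0.68 0.51] 0.137
```

View pics/w9z.png

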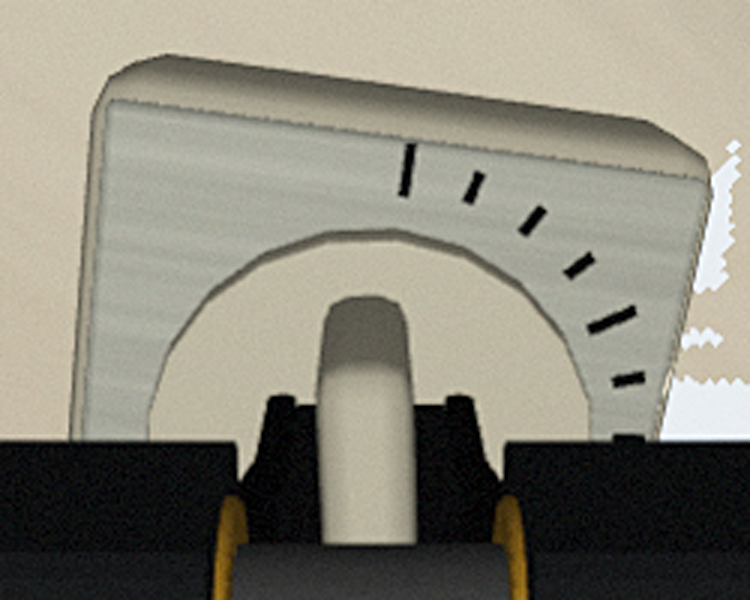

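Emit:
send_rows(moves=[0,0,-0.5,0,0,0,-1,0,0,0,0,0,0,-1])

```text
time_s: 14.1
position: [0.5225, 0.1325, 0.058]
tcp_rot: [[0.786, 0.618, 0.001], [0.618, -0.786, -0.001], [0.0, 0.001, -1.0]]
force: [-4.4, 0.8, 17.7]
opening: 0.137
```

```bash
python3 s.py
```

```text
[0.5225 0.1325 0.058 ] yaw 38.18 [-4.4  0.8 17.7] [0.08 0.6  0.44] 0.137
```

Emit:
send_rows(moves=[0,0,-0.5,0,0,0,-1,0,0,0,0,0,0,-1])

```text
time_s: 14.3
position: [0.5225, 0.1325, 0.058]
tcp_rot: [[0.791, 0.611, 0.001], [0.611, -0.791, -0.001], [0.0, 0.001, -1.0]]
force: [-2.9, -1.0, 17.6]
opening: 0.132
```

```bash
python3 s.py
```

```text
[0.5225 0.1325 0.058 ] yaw 37.68 [-2.9 -1.  17.6] [0.05 0.63 0.48] 0.132
```

Emit:
send_rows(moves=[0,0,0,0,0,0,-1])

```text
time_s: 14.4
position: [0.5225, 0.1325, 0.058]
tcp_rot: [[0.791, 0.611, 0.001], [0.611, -0.791, -0.001], [0.0, 0.001, -1.0]]
force: [-3.4, 0.0, 17.9]
opening: 0.134
```

```bash
python3 s.py w10
```

```text
[0.5225 0.1325 0.058 ] yaw 37.68 [-3.4  0.  17.9] [0.01 0.65 0.41] 0.134
```

View pics/w10z.png

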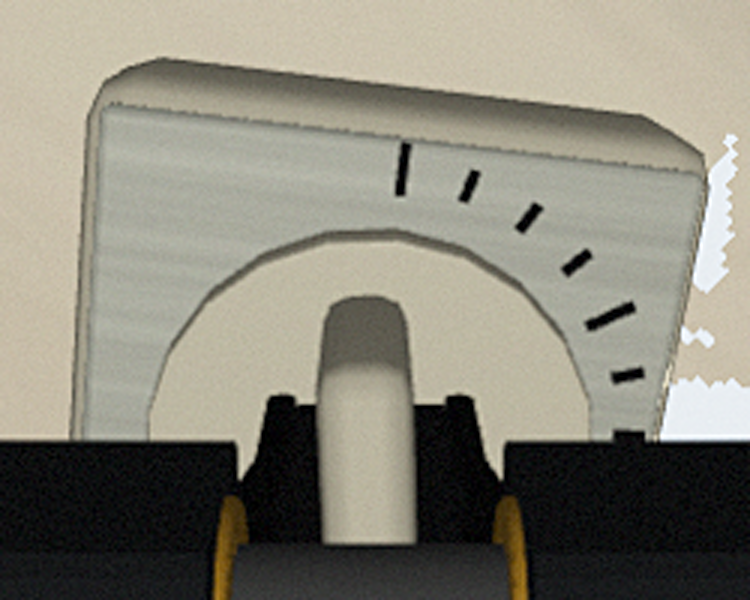

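```bash
cat > ang.py <<'E'
from h import *
import sys
# timer yaw from the plate/wall line & zero tick by pixels; tail direction by bar edges
def run(n,tick,edge,bar):
    c=load(n); f=lambda P:(np.array(P,float)+.5)/3-.5+[200,150]
    ang=lambda d:np.degrees(np.arctan2(d[1],d[0]))
    T=plane(c,f(tick),.043);E=plane(c,f(edge),.043);B=plane(c,f(bar),.0865)
    l=ang(B[0]-B[1]);r=ang(B[2]-B[3])
    print(n,'tick',ang(T[0]-T[1]).round(2),'edge perp',(ang(E[1]-E[0])+90).round(2),'bar tail',l.round(2),r.round(2),((l+r)/2).round(2))
run('w5',[(645,346),(600,358)],[(20,222),(565,68)],[(324,390),(326,540),(418,390),(416,540)])
run('w8',[(443,150),(432,201)],[(170,80),(715,210)],[(318,390),(325,540),(412,390),(416,540)])
run('w10',[(405,143),(400,195)],[(130,106),(690,171)],[(318,390),(325,540),(412,390),(416,540)])
E
python3 ang.py
```

```text
w5 tick 30.76 edge perp 120.66 bar tail 104.89 104.79 104.84
w8 tick 33.85 edge perp 31.47 bar tail 46.72 46.98 46.85
w10 tick 32.7 edge perp 31.01 bar tail 39.44 39.69 39.57
```

Emit:
send_rows(moves=[0,0,-0.5,0,0,0,-1,0,0,0,0,0,0,-1])

```text
time_s: 14.65
position: [0.5225, 0.1325, 0.058]
tcp_rot: [[0.797, 0.604, 0.001], [0.604, -0.797, -0.001], [0.0, 0.001, -1.0]]
force: [-4.0, 0.5, 16.2]
opening: 0.136
```

```bash
python3 s.py
```

```text
[0.5225 0.1325 0.058 ] yaw 37.18 [-4.   0.5 16.2] [0.06 0.66 0.45] 0.136
```

Emit:
send_rows(moves=[0,0,0,0,0,0,-1])

```text
time_s: 14.75
position: [0.5226, 0.1325, 0.058]
tcp_rot: [[0.797, 0.604, 0.001], [0.604, -0.797, -0.001], [0.0, 0.001, -1.0]]
force: [-3.2, -0.5, 16.4]
opening: 0.139
```

```bash
python3 s.py
```

```text
[0.5226 0.1325 0.058 ] yaw 37.19 [-3.2 -0.5 16.4] [0.1  0.6  0.42] 0.139
```

Emit:
send_rows(moves=[0,0,-0.4,0,0,0,-1,0,0,0,0,0,0,-1])

```text
time_s: 14.95
position: [0.5225, 0.1325, 0.058]
tcp_rot: [[0.801, 0.599, 0.001], [0.599, -0.801, -0.001], [0.0, 0.001, -1.0]]
force: [-3.5, -0.5, 16.8]
opening: 0.139
```

```bash
python3 s.py
```

```text
[0.5225 0.1325 0.058 ] yaw 36.79 [-3.5 -0.5 16.8] [0.06 0.65 0.47] 0.139
```

Emit:
send_rows(moves=[0,0,0,0,0,0,-1])

```text
time_s: 15.05
position: [0.5225, 0.1325, 0.058]
tcp_rot: [[0.801, 0.599, 0.001], [0.599, -0.801, -0.001], [0.0, 0.001, -1.0]]
force: [-3.7, 0.1, 16.9]
opening: 0.134
```

```bash
python3 s.py w11
```

```text
[0.5225 0.1325 0.058 ] yaw 36.8 [-3.7  0.1 16.9] [0.05 0.64 0.44] 0.134
```

View pics/w11z.png

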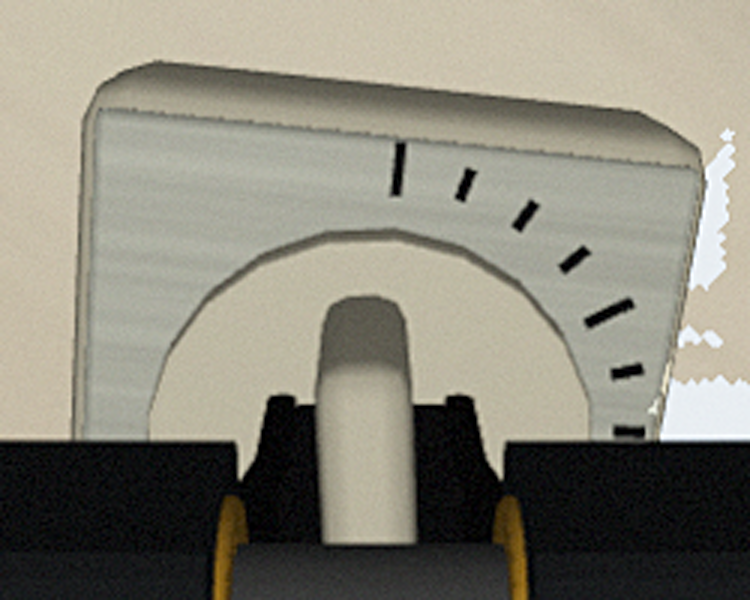

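```bash
cat > lag.py <<'E'
from h import *
import sys
for n in sys.argv[1:]:
    c=load(n); g=c['pixels'].astype(float).mean(2)
    out=[]
    for rows in (range(288,296),range(318,328)):
        p=g[list(rows)].mean(0)
        # finger dark -> bar light : 50% crossing
        seg=p[295:350]; hi=np.median(seg[18:35]); th=(hi+15)/2
        l=next(i for i in range(10,35) if seg[i]>th and seg[i-1]<=th); l=l-(seg[l]-th)/(seg[l]-seg[l-1])
        r=next(i for i in range(25,54) if seg[i]<=th and seg[i-1]>th); r=r-(th-seg[r])/(seg[r-1]-seg[r])
        out+= [295+l,295+r]
    # zero tick centroid
    print(n,np.round(out,2),'tilt',round((out[0]+out[1]-out[2]-out[3])/2,2))
E
python3 lag.py w5 w6 w7 w8 w9 w10 w11
```

```text
w5 [307.66 338.34 307.86 337.84] tilt 0.15
w6 [305.82 336.56 307.54 337.39] tilt -1.27
w7 [305.82 336.55 307.47 337.38] tilt -1.24
w8 [305.96 336.75 307.53 337.43] tilt -1.13
w9 [305.93 336.65 307.54 337.41] tilt -1.18
w10 [305.9  336.66 307.54 337.44] tilt -1.21
w11 [305.69 336.45 307.47 337.37] tilt -1.35
```

Emit:
send_rows(moves=[0,0,-0.4,0,0,0,-1,0,0,0,0,0,0,-1])

```text
time_s: 15.3
position: [0.5225, 0.1325, 0.058]
tcp_rot: [[0.805, 0.594, 0.001], [0.594, -0.805, -0.001], [0.0, 0.001, -1.0]]
force: [-3.2, 0.2, 17.6]
opening: 0.138
```

```bash
python3 s.py w12; python3 lag.py w12
```

```text
[0.5225 0.1325 0.058 ] yaw 36.41 [-3.2  0.2 17.6] [0.08 0.62 0.53] 0.138
w12 [305.48 336.25 307.44 337.32] tilt -1.51
```

Emit:
send_rows(moves=[0,0,0,0,0,0,-1])

```text
time_s: 15.45
position: [0.5225, 0.1325, 0.058]
tcp_rot: [[0.805, 0.594, 0.001], [0.594, -0.805, -0.001], [0.0, 0.001, -1.0]]
force: [-4.2, 0.3, 16.9]
opening: 0.136
```

```bash
python3 s.py
```

```text
[0.5225 0.1325 0.058 ] yaw 36.41 [-4.2  0.3 16.9] [0.07 0.64 0.48] 0.136
```

At the hard stop: the bar's lag in the grip grew over two steps, and the moment rose. Turning back now.

Emit:
send_rows(moves=[0,0,1,0,0,0.01,-1,0,0,1,0,0,0.01,-1,0,0,1,0,0,0,-1,0,0,1,0,0,0,-1,0,0,1,0,0,0,-1,0,0,1,0,0,0,-1,0,0,1,0,0,0,-1,0,0,1,0,0,0,-1])

```text
time_s: 16.25
position: [0.5225, 0.1325, 0.0581]
tcp_rot: [[0.718, 0.696, 0.001], [0.696, -0.718, 0.001], [0.001, 0.0, -1.0]]
force: [-3.0, -0.4, 15.9]
opening: 0.139
```

```bash
python3 s.py w13; python3 lag.py w13
```

```text
[0.5225 0.1325 0.0581] yaw 44.14 [-3.  -0.4 15.9] [-0.05  0.66 -0.42] 0.139
w13 [309.03 339.74 308.33 338.26] tilt 1.09
```

View pics/w13z.png

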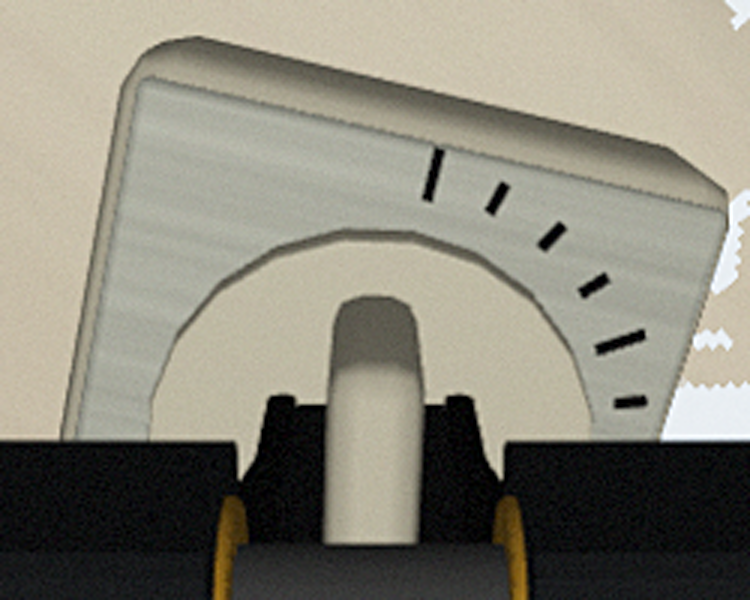

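Emit:
send_rows(moves=[0,0,1.5,0,0,0,-1,0,0,1.5,0,0,0,-1,0,0,1.5,0,0,0,-1,0,0,1.5,0,0,0,-1,0,0,1.5,0,0,0,-1,0,0,1.5,0,0,0,-1,0,0,1.5,0,0,0,-1,0,0,1.5,0,0,0,-1,0,0,1.5,0,0,0,-1,0,0,1.5,0,0,0,-1])

```text
time_s: 17.3
position: [0.5226, 0.1325, 0.0581]
tcp_rot: [[0.513, 0.859, 0.001], [0.859, -0.513, 0.001], [0.001, 0.0, -1.0]]
force: [-3.4, 0.1, 16.0]
opening: 0.135
```

Emit:
send_rows(moves=[0,0,1.5,0,0,0,-1,0,0,1.5,0,0,0,-1,0,0,1.5,0,0,0,-1,0,0,1.5,0,0,0,-1,0,0,1.5,0,0,0,-1,0,0,1.5,0,0,0,-1,0,0,1.5,0,0,0,-1,0,0,1.5,0,0,0,-1,0,0,1.5,0,0,0,-1,0,0,1.5,0,0,0,-1])

```text
time_s: 18.3
position: [0.5226, 0.1325, 0.0581]
tcp_rot: [[0.273, 0.962, 0.001], [0.962, -0.273, 0.001], [0.001, 0.001, -1.0]]
force: [-3.6, -0.4, 17.1]
opening: 0.139
```

Emit:
send_rows(moves=[0,0,1.5,0,0,0,-1,0,0,1.5,0,0,0,-1,0,0,1.5,0,0,0,-1,0,0,1.5,0,0,0,-1,0,0,1.5,0,0,0,-1,0,0,1.5,0,0,0,-1,0,0,1.5,0,0,0,-1,0,0,1.5,0,0,0,-1,0,0,1.5,0,0,0,-1,0,0,1.5,0,0,0,-1,0,0,1.5,0,0,0,-1])

```text
time_s: 19.4
position: [0.5226, 0.1325, 0.0581]
tcp_rot: [[-0.012, 1.0, 0.001], [1.0, 0.012, 0.0], [0.0, 0.001, -1.0]]
force: [-3.1, -0.2, 15.6]
opening: 0.134
```

```bash
python3 s.py w14; python3 lag.py w14
python3 - <<'E'
from h import *
snap('scene','sc14')
a=cv2.imread('pics/sc14.png')[250:320,245:330]
cv2.imwrite('pics/sc14z.png',cv2.resize(a,None,fx=8,fy=8,interpolation=cv2.INTER_CUBIC))
E
```

```text
[0.5226 0.1325 0.0581] yaw 90.66 [-3.1 -0.2 15.6] [-0.16  0.49 -0.43] 0.134
w14 [308.91 339.69 308.34 338.25] tilt 1.0
```

View pics/w14z.png

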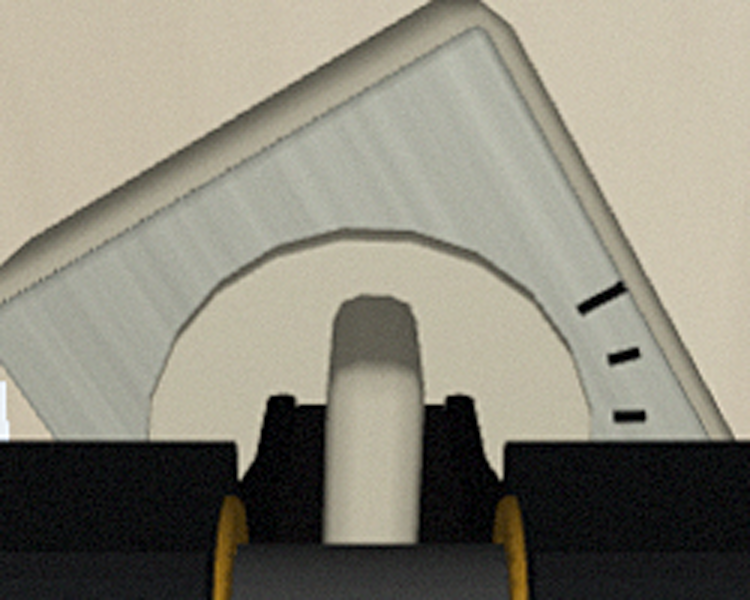

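View pics/sc14z.png

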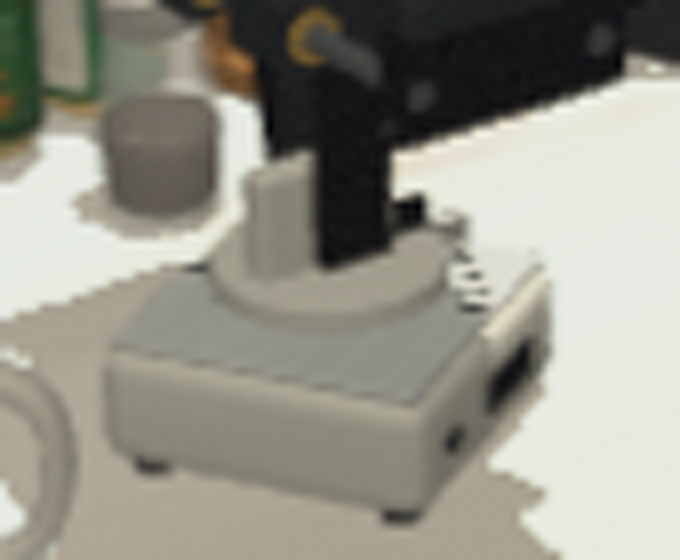

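```bash
cat > tick.py <<'E'
from h import *
import sys
ctr=np.array([.5243,.1332])
for n in sys.argv[1:]:
    c=load(n); g=c['pixels'].mean(2).astype(np.uint8)
    m=(g<75).astype(np.uint8); k,lab,st,ce=cv2.connectedComponentsWithStats(m)
    W=[]
    for i in range(1,k):
        x,y,w,h,a=st[i]
        if not(15<=a<=140): continue
        ys,xs=np.nonzero(lab==i); ww=np.clip(110-g[ys,xs].astype(float),0,None)
        p=plane(c,[[(xs*ww).sum()/ww.sum(),(ys*ww).sum()/ww.sum()]],.0432)[0]
        d=p[:2]-ctr; r=np.hypot(*d)
        if .035<r<.055: W.append((round(np.degrees(np.arctan2(d[1],d[0])),2),round(r*1000,1),int(a)))
    print(n,sorted(W)[::-1][:8])
E
python3 tick.py w2 w3 w5 w7 w8 w9 w10 w11 w12 w13 w14
```

```text
w2 [(np.float64(30.79), np.float64(41.6), 37), (np.float64(16.51), np.float64(41.6), 25), (np.float64(2.22), np.float64(41.6), 22), (np.float64(-12.13), np.float64(41.6), 18), (np.float64(-26.44), np.float64(42.0), 30), (np.float64(-40.71), np.float64(41.5), 18), (np.float64(-86.16), np.float64(40.7), 22), (np.float64(-98.04), np.float64(41.5), 16)]
w3 [(np.float64(30.84), np.float64(41.6), 46), (np.float64(16.42), np.float64(41.6), 26), (np.float64(2.15), np.float64(41.6), 27), (np.float64(-12.07), np.float64(41.5), 26), (np.float64(-26.45), np.float64(42.1), 33), (np.float64(-40.65), np.float64(41.8), 20), (np.float64(-112.35), np.float64(41.6), 19), (np.float64(-126.59), np.float64(41.5), 24)]
w5 [(np.float64(30.89), np.float64(41.6), 56), (np.float64(16.55), np.float64(41.6), 30)]
w7 [(np.float64(30.83), np.float64(41.5), 56), (np.float64(16.53), np.float64(41.5), 33), (np.float64(2.16), np.float64(41.5), 34), (np.float64(-12.21), np.float64(41.5), 30)]
w8 [(np.float64(30.88), np.float64(41.6), 55), (np.float64(16.57), np.float64(41.5), 36), (np.float64(2.16), np.float64(41.5), 3
[... 979 characters left out ...]
np.float64(30.87), np.float64(41.5), 51), (np.float64(16.54), np.float64(41.5), 36), (np.float64(2.23), np.float64(41.5), 36), (np.float64(-12.11), np.float64(41.5), 36), (np.float64(-26.42), np.float64(41.6), 54), (np.float64(-40.75), np.float64(41.5), 35), (np.float64(-55.06), np.float64(41.6), 30)]
w13 [(np.float64(30.96), np.float64(41.6), 54), (np.float64(16.62), np.float64(41.5), 37), (np.float64(2.29), np.float64(41.5), 38), (np.float64(-11.99), np.float64(41.5), 34), (np.float64(-26.32), np.float64(41.5), 58), (np.float64(-40.69), np.float64(41.5), 36)]
w14 [(np.float64(30.98), np.float64(41.6), 56), (np.float64(16.67), np.float64(41.5), 34), (np.float64(2.31), np.float64(41.4), 39)]
```

```bash
cat > baryaw.py <<'E'
from h import *
import sys
def edges(g,rows):
    p=g[rows[0]:rows[1]].mean(0); seg=p[295:350]; hi=np.median(seg[18:35]); th=(hi+15)/2
    l=next(i for i in range(10,35) if seg[i]>th and seg[i-1]<=th); l=l-(seg[l]-th)/(seg[l]-seg[l-1])
    r=next(i for i in range(25,54) if seg[i]<=th and seg[i-1]>th); r=r-(th-seg[r])/(seg[r-1]-seg[r])
    return 295+l,295+r
for n in sys.argv[1:]:
    c=load(n); g=c['pixels'].astype(float).mean(2); Y=[]
    E=[edges(g,(y,y+3)) for y in range(288,328,3)]
    for s in (0,1):
        P=plane(c,[[e[s],y+1] for e,y in zip(E,range(288,328,3))],.086)[:,:2]
        d=np.linalg.svd(P-P.mean(0))[2][0]; d=d if d[1]>0 else -d
        Y.append(np.degrees(np.arctan2(d[1],d[0])))
    print(n,np.round(Y,2),'tail yaw',np.mean(Y).round(2),'dial deg',(30.87+180-np.mean(Y)).round(2))
E
python3 baryaw.py w5 w6 w8 w9 w10 w11 w12 w13 w14
```

```text
w5 [104.62 104.63] tail yaw 104.62 dial deg 106.25
w6 [101.98 101.9 ] tail yaw 101.94 dial deg 108.93
w8 [46.76 46.68] tail yaw 46.72 dial deg 164.15
w9 [40.56 40.52] tail yaw 40.54 dial deg 170.33
w10 [39.59 39.54] tail yaw 39.56 dial deg 171.31
w11 [38.99 39.01] tail yaw 39.0 dial deg 171.87
w12 [38.92 38.84] tail yaw 38.88 dial deg 171.99
w13 [42.37 42.2 ] tail yaw 42.28 dial deg 168.59
w14 [89.09 88.77] tail yaw 88.93 dial deg 121.94
```

Ticks show the timer hasn't moved by more than 0.1°, and the bar measured 171.9–172.0° (3.0 rad) at the stop. The dial is now at 121.9° and the clip is at about 117.4°.

Emit:
send_rows(moves=[0,0,1,0,0,0,-1,0,0,1,0,0,0,-1,0,0,1,0,0,0,-1,0,0,0.7,0,0,0,-1,0,0,0.6,0,0,0,-1,0,0,0,0,0,0,-1])

```text
time_s: 20.1
position: [0.5226, 0.1325, 0.0581]
tcp_rot: [[-0.086, 0.996, 0.001], [0.996, 0.086, 0.0], [0.0, 0.001, -1.0]]
force: [-3.6, -0.9, 16.4]
opening: 0.136
```

```bash
python3 s.py w15; python3 baryaw.py w15; python3 tick.py w15
python3 - <<'E'
from h import *
c=load('w2'); ctr=np.array([.5243,.1332])
g=lambda P:(np.array(P,float)+.5)/8-.5+[270,265]
def a(px,z):
    p=plane(c,g([px]),z)[0][:2]-ctr; return np.degrees(np.arctan2(p[1],p[0])).round(2),np.hypot(*p).round(4)
print('foot',a((345,345),.0445),'inner',a((352,322),.05),a((349,340),.054),'outer',a((330,465),.054), 'fin',a((449,362),.06))
E
```

```text
[0.5226 0.1325 0.0581] yaw 94.91 [-3.6 -0.9 16.4] [-0.13  0.49 -0.44] 0.136
w15 [93.29 93.08] tail yaw 93.18 dial deg 117.69
w15 [(np.float64(30.92), np.float64(41.7), 58), (np.float64(16.57), np.float64(41.5), 35)]
foot (np.float64(-86.39), np.float64(0.0421)) inner (np.float64(-86.7), np.float64(0.0375)) (np.float64(-87.04), np.float64(0.0371)) outer (np.float64(-86.26), np.float64(0.0478)) fin (np.float64(-75.28), np.float64(0.0352))
```

Emit:
send_rows(moves=[0,0,0.3,0,0,0,-1,0,0,0,0,0,0,-1,0,0,-0.6,0,0,0,-1,0,0,-0.6,0,0,0,-1,0,0,-0.5,0,0,0,-1,0,0,0,0,0,0,-1])

```text
time_s: 20.75
position: [0.5226, 0.1325, 0.0581]
tcp_rot: [[-0.063, 0.998, 0.001], [0.998, 0.063, 0.0], [-0.0, 0.001, -1.0]]
force: [-3.6, -0.1, 16.1]
opening: 0.134
```

```bash
python3 s.py w16; python3 baryaw.py w16; python3 tick.py w16
```

```text
[0.5226 0.1325 0.0581] yaw 93.61 [-3.6 -0.1 16.1] [-0.04  0.48 -0.07] 0.134
w16 [93.12 93.23] tail yaw 93.17 dial deg 117.7
w16 [(np.float64(30.89), np.float64(41.6), 53), (np.float64(16.55), np.float64(41.5), 35), (np.float64(2.11), np.float64(41.6), 34)]
```

Emit:
send_rows(moves=[0,0,-0.2,0,0,0.05,-1,0,0,0,0,0,0.05,-1,0,0,0,0,0,0.05,-1,0,0,0,0,0,0.05,-1,0,0,0,0,0,0,-1])

```text
time_s: 21.3
position: [0.5226, 0.1325, 0.0589]
tcp_rot: [[-0.06, 0.998, 0.001], [0.998, 0.06, 0.0], [-0.0, 0.001, -1.0]]
force: [-1.0, -0.3, 7.8]
opening: 0.133
```

```bash
python3 s.py
```

```text
[0.5226 0.1325 0.0589] yaw 93.43 [-1.  -0.3  7.8] [-0.03  0.12 -0.02] 0.133
```

Emit:
send_rows(moves=[0,0,0,0,0,0.05,-1,0,0,0,0,0,0.03,-1,0,0,0,0,0,0,-1])

```text
time_s: 21.6
position: [0.5226, 0.1325, 0.0591]
tcp_rot: [[-0.06, 0.998, 0.0], [0.998, 0.06, 0.0], [0.0, 0.0, -1.0]]
force: [-1.5, -0.4, 4.7]
opening: 0.134
```

```bash
python3 s.py
```

```text
[0.5226 0.1325 0.0591] yaw 93.43 [-1.5 -0.4  4.7] [0.01 0.05 0.01] 0.134
```

Twist is nil and the press is 4.7 N, so I open the fingers here. The disc and clip tops sit below the fingertips.

Emit:
send_rows(moves=[0,0,0,0,0,0,-0.5,0,0,0,0,0,0,-0.4,0,0,0,0,0,0,-0.2,0,0,0,0,0,0,0,0,0,0,0,0,0,0.2,0,0,0,0,0,0.2,0.2,0,0,0,0,0,0,0.2])

```text
time_s: 22.3
position: [0.5227, 0.1325, 0.061]
tcp_rot: [[-0.06, 0.998, 0.0], [0.998, 0.06, 0.0], [0.0, 0.0, -1.0]]
force: [-0.1, 0.2, 0.3]
opening: 0.581
```

```bash
python3 s.py w17; python3 tick.py w17
```

```text
[0.5227 0.1325 0.061 ] yaw 93.43 [-0.1  0.2  0.3] [ 0.03 -0.07 -0.03] 0.581
w17 [(np.float64(30.94), np.float64(41.5), 53), (np.float64(16.53), np.float64(41.5), 36)]
```

View pics/w17z.png

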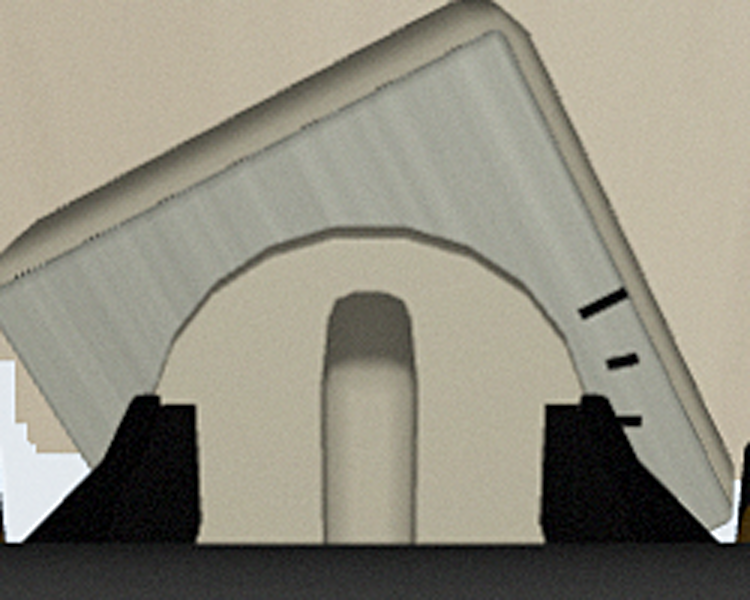

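Emit:
send_rows(moves=[0,0,0,0,0,0.5,0.2,0,0,0,0,0,1.0,0.2,0,0,0,0,0,2.0,0.2,0,0,0,0,0,2.0,0.2,0,0,0,0,-0.5,2.0,0.2,0,0,0,0,-1,1.5,0.2,0,0,0,0,-1,0,0.2,0,0,0,0,0,0,0.2,0,0,0,0,0,0,0.2,0,0,0,0,0,0,0.2])

```text
time_s: 23.35
position: [0.5219, 0.1076, 0.15]
tcp_rot: [[-0.06, 0.998, -0.002], [0.998, 0.06, 0.0], [0.0, -0.002, -1.0]]
force: [-0.2, 0.2, -0.7]
opening: 0.603
```

```bash
python3 s.py w18; python3 tick.py w18;  python3 - <<'E'
from h import *
c=load('w18'); p=proj(c,[[.5243,.1332,.055],[.526,.091,.054]]); print(p)
x,y=p[1].astype(int); a=cv2.imread('pics/w18.png')[y-60:y+25,x-50:x+50]; print(x,y)
cv2.imwrite('pics/w18c.png',cv2.resize(a,None,fx=7,fy=7,interpolation=cv2.INTER_NEAREST))
E
```

```text
[0.5219 0.1076 0.15  ] yaw 93.42 [-0.2  0.2 -0.7] [ 0.   -0.09  0.04] 0.603
w18 [(np.float64(30.82), np.float64(41.7), 26), (np.float64(16.51), np.float64(41.6), 18), (np.float64(2.13), np.float64(41.3), 17), (np.float64(-12.07), np.float64(41.6), 15), (np.float64(-26.36), np.float64(41.6), 24), (np.float64(-140.89), np.float64(41.5), 21)]
[[326.5448492  206.17890581]
 [325.18221473 266.62356894]]
325 266
```

View pics/w18c.png

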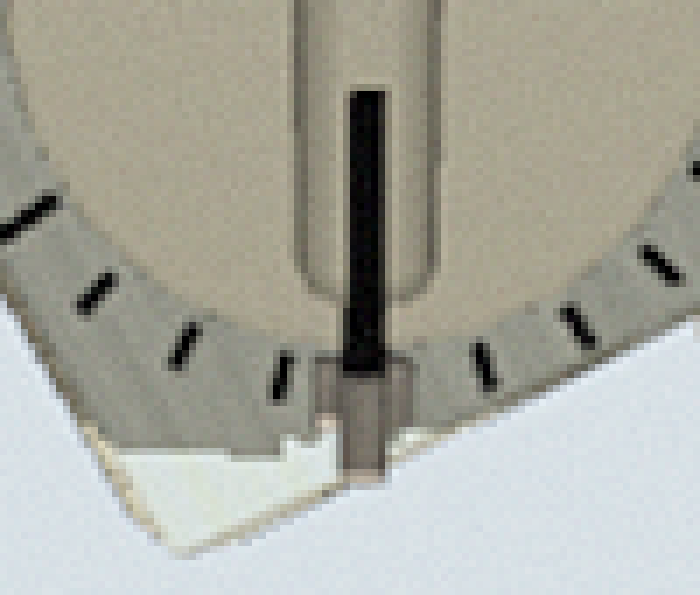

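Run:
```python
from h import *
c=load('w18'); ctr=np.array([.5243,.1332])
g=lambda P:(np.array(P,float)+.5)/7-.5+[275,206]
def a(px,z):
    p=plane(c,g([px]),z)[0][:2]-ctr; return np.degrees(np.arctan2(p[1],p[0])).round(2),np.hypot(*p).round(4)
print('line',a((366.5,110),.089),a((365.5,280),.089),'fin',a((364.5,362),.06),'clip top',a((361.5,425),.054),'inner/outer',a((362.5,380),.054),a((361.5,475),.054),'foot',a((362.5,400),.045))
L=plane(c,g([(366.5,100),(365.5,290)]),.089);d=L[1]-L[0];print(np.degrees(np.arctan2(d[1],d[0])))
st=read_state();T=snap('top','t18')
```

```text
line (np.float64(-87.57), np.float64(0.0019)) (np.float64(-86.84), np.float64(0.0164)) fin (np.float64(-86.39), np.float64(0.0334)) clip top (np.float64(-86.74), np.float64(0.042)) inner/outer (np.float64(-86.62), np.float64(0.0373)) (np.float64(-86.71), np.float64(0.0472)) foot (np.float64(-86.52), np.float64(0.0426))
-86.71812242534268
```

Pointer is at -86.4 to -86.7° and the clip at -86.5 to -86.7°, so they're aligned. Handing in.

```bash
python3 -c "
from rig import hand_in
print(hand_in())"
```

```text
the job is handed in; nothing more can be done
None
```

I wound the timer's dial clockwise to its stop, turned it back until the pointer lined up with the clip, and let go. I then handed the job in at about 23 s of the 69 s allowed; the hand-in reports no verdict.

- **Press:** while I turned the dial the press read 15 to 18 N, and no reading passed 17.9 N. I undid the twist before easing off the press and opening the fingers.
- **Stop:** the bar measured 171.9 to 172.0° there, against 171.9° (3.0 rad) for the stop. In the last step before I turned back, the dial barely moved as the wrist turned on.
- **Final alignment:** after letting go, the pointer measured -86.4 to -86.7° and the clip -86.5 to -86.7°, so they agree within about 0.3°. An earlier reading of the clip's own direction gave -84°. I set it aside because it spans only a few pixels, and the later, closer picture did not bear it out.
- **Timer:** the tick marks show it stayed within about 0.1° of its starting angle, with no visible shift.
- **Bystanders:** nothing in the force readings suggested the arm touched the clip, mug, jar or shaker. I did not measure their positions again at the end.

The robot was about 6 cm above the dial and touching nothing at hand-in.

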